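Wedge the rocking balance steady

ROBOT

A 7-joint arm with a two-finger parallel gripper is mounted at the origin on a cart in front of the work surface, level with it; the furniture and walls round the work are solid. World frame = base frame: x ahead of the robot, y to its left, z up, the work surface at z = 0. Lengths are in m, angles in rad, forces in N, time in s.
With the tool pointing down it reaches from about 0.425 to 0.95 m from the base axis. Payload 4.7 kg.
Tool frame: the origin (TCP) lies midway between the tips of the shut fingers; the grasp point (between the pads) lies 19 mm behind it (manip.hold_point_z is the distance from the TCP to the grasp point, in m); z points along the fingers, y is the line along which they close (so a half turn about z gives the same grasp; the last joint's range is limited). The gripper opens to 87 mm and grips with 3 to 60 N. Pads are 19 mm wide; open, the fingers measure 117 mm over their backs; the gripper's body (75 mm by 190 mm) begins 51 mm behind the grasp point.
Start: joints at [1.266, 0.469, -0.049, 1.532, 0.024, 1.141, -0.082], TCP at [0.184, -0.649, 0.223] pointing down, gripper open.
Joint ranges: [-2.59, 2.59], [-0.33, 1.99], [-1.39, 1.29], [0.1, 2.45], [-1.04, 4.18], [0.21, 1.99], [-2.66, 2.66]. Speed limits (rad/s): [2.57, 2.57, 3.14, 3.14, 3.14, 3.14, 3.14].

INTERFACE

Orientations are given as a unit quaternion [x, y, z, w].
In Python, from station import manip, cams gives the robot as it stands.
- The arm moves only by the tool servo_tool, never from a script. Its argument "motion" is a list of rows, each an object of numbers: "dx", "dy", "dz": the shift along the tool's x, y, z in m; "wx", "wy", "wz": the turn, a rotation vector about the tool's x, y, z in rad; "fingers": the opening, from 0 (shut) to 1 (fully open). In form: [{"dx": .., "dy": .., "dz": .., "wx": .., "wy": .., "wz": .., "fingers": ..}, ...]. A call has 1 to 10 rows; each row is the pose to reach, as a shift and turn from the pose commanded when the call began, along the tool's axes at that moment; what a row does not reach only later rows make up. A row lasts 1/10 s, in which the tool goes at most 50 mm and 8.59 degrees, less where a joint would pass 70% of its speed; a pose out of reach is approached as far as the arm can. A call with a gripper value outside its range is refused whole. The fingers move at their own pace and stop on an object; the grip force is fixed at half the most. Time passes only in rows, so rows that repeat a pose let the fingers close. It gives the time, the measured TCP pose, the force, the opening and the grip force at its end, in the units of the state.
- manip.state(): the state, without advancing time (a new reading comes with each control period).
- cams.capture(name): name is "scene" or "top" or "wrist"; returns a dict with "color" (480x640x3 uint8, red, green, blue), "intrinsics" (3x3 intrinsics, pixels), "R" (3x3) and "t" (3): a world point X has camera coordinates R X + t; the wrist camera has in their place "hand_eye" (4x4, takes a point from camera to tool coordinates, whose origin is the TCP and whose axes are the flange's). Camera axes: x right, y down, z forward; pixel columns grow to the right and rows downward; lengths in m; the calibration is good to about 2 mm. The wrist camera is an equidistant fisheye: a pixel r from the principal point sees the ray r / f radians off the axis. A picture is of the moment at which its call begins: read the wrist's pose just before it. There is no depth.
- manip.hand_in(): hands the job in; it is judged then, once.
The state is a dict: "t": time; "joints": joint angles; "dq": joint speeds; "joint_efforts": joint torques, N m; "tcp_pos": TCP position; "eef_rot": TCP orientation; "ft_force": force on the tool from outside, world axes, zero at the start; "ft_torque": the same for the moment, N m; "opening": finger opening in m; "grip_force": force on a finger pad.
Only numpy, scipy, OpenCV 4.12 (cv2) and the standard library are available. Lean on these libraries where they do the work, as an engineer would, in place of code of your own. Each camera call takes 0.05 s, during which the arm holds its last target. There are 200 camera calls.

TASK

The small white balance rocks because its foot under the red dot has lost its rubber. With the fingertips, push the orange wedge along the bench, thin end first, under that short foot until it is snug and the balance stands level, neither loose nor jacked up; then press down firmly on the red dot for a moment (about 10 N) to test that this corner no longer rocks (if it still does, push the wedge further and test again), and let go. Nothing is to be picked up or lifted, the balance must stay where it is, and the other things must be left alone.

Things in the scene. Friction and masses are not known exactly. Their poses are not given: they have to be found in the camera images.
- balance: loose white laboratory balance, about 2 kg. Case 140 (x) by 160 (y) mm, underside 20 mm, flat top 68 mm above the bench; on it a round pan 90 mm across, centre x=y=+18, top at 76 mm. Origin: centre of the footprint at bench height; z up, -x the display side (towards the robot). Feet at x=+-50, y=+-60 mm: three black rubber ones 20 mm long and a steel stub 12 mm long at (-50,-60).
- short_foot (a point): lowest point of the short steel stub (round end, 7 mm radius), 8 mm above the bench while the balance is level; 20 mm inside the display face and the -y (right-hand) face of the case. Its axes are the balance's.
- press_spot (a point): centre of the red dot, 18 mm across, on the balance's flat top straight above the short foot, 68 mm above the bench when level. Without the wedge some 5 N down on it rocks the balance until the stub hits the bench, 8 mm lower; let go, it rocks back to level.
- wedge: loose orange wedge, about 0.15 kg, 90 mm long (x), 56 mm wide (y), lying beside the balance, on its -y side. Origin: centre of its underside; z up; +x points to its thin end, towards the foot. Top: flat 20 mm from x=-45 to -35, then a 12 degree ramp down to 2.5 mm at x=+45. It slides with about 1 N. Snug when the short foot is over x=+20; further takes 3 N and more and jacks up the corner 1 mm per 4.6 mm.
- wedge_heel (a point): middle of the wedge's flat upright heel face, where it is pushed; 10 mm above the bench, x=-45 of the wedge. Its axes are the wedge's.
- reagent_2: small reagent bottle with a blue cap, 42 mm across, 71 mm tall; a bystander. Origin: centre of its underside.
- timer: white lab timer with three coloured buttons, 64x68x20 mm; a bystander. Origin: centre of its underside.
- marker_blue: blue-capped white marker, 126 mm long, 14 mm thick; a bystander. Origin: centre of its underside.
- tweezers: steel tweezers, 125 mm long, 10 mm thick; a bystander. Origin: centre of its underside.

How it is judged:
On the way, in this order (a step that is already met when the one before it is completed fails the run):
1. the wedge is under the short foot (x of short_foot in the frame of wedge between 0.01 and 0.028 m and y of short_foot in the frame of wedge between -0.022 and 0.022 m), for 0.1 s.
2. the fingers press down on the corner by the red dot with more than 6 N, the wedge carries it, and the corner stays within 2 mm of level (all of step 1 and contact force between the fingers and balance above 6 N and contact force between wedge and balance above 1.5 N and height (world z) of press_spot between 0.066 and 0.07 m and angle between balance's own z axis and vertical below 0.035 rad and linear speed of balance below 0.01 m/s), for 0.15 s.
At the end, for the whole second after the job is handed in: Wedge flat, short foot 10 to 28 mm from its centre towards the thin end and within 22 mm of its centre line; red dot 66 to 70 mm high, balance tilted under 0.035 rad; balance within 12 mm of its start, bystanders within 15 mm; all at rest (all of step 1 and height (world z) of press_spot between 0.066 and 0.07 m and angle between balance's own z axis and vertical below 0.035 rad and distance of balance from where it was at the start of the episode below 0.012 m and angle between wedge's own z axis and vertical below 0.06 rad and height (world z) of wedge below 0.003 m and linear speed of each of balance, wedge below 0.01 m/s and distance of each of reagent_2, timer, marker_blue, tweezers from where it was at the start of the episode below 0.015 m); the robot touches nothing.
It fails at once if the wedge is lifted or tipped (height (world z) of wedge above 0.012 m or angle between wedge's own z axis and vertical above 0.35 rad).
It fails at once if the balance is lifted or tipped (angle between balance's own z axis and vertical above 0.16 rad or height (world z) of balance above 0.012 m).
It fails at once if the balance is shoved along the bench (distance of balance from where it was at the start of the episode above 0.02 m).
It fails at once if a bystander is disturbed (distance of any of reagent_2, timer, marker_blue, tweezers from where it was at the start of the episode above 0.02 m or angle between any of reagent_2, timer, marker_blue, tweezers's own z axis and vertical above 0.5 rad).
It also fails if it takes over 45 s, if anything falls off the work surface, if the arm or the gripper's body presses on something with over 40 N, if the wrist force passes 120 N, or if a joint passes its speed limit or range.

## Working session

There is one attempt and no reset: what is moved stays moved. The work goes in short steps, Python scripts to look and compute and a tool call to move; the robot and the scene stay as the last step left them, time stands still between calls to the robot, and variables do not carry over. Pictures are saved under pics/ and viewed, at most 10 in all, crops included, and the job is handed in when it is done.

Besides the shell and the picture viewer there is one more tool, called after "Request:" as name(argument=value, ...), one argument or row to a line, values as JSON. servo_tool: Moves the arm, as the interface text tells. Its arguments: {"type":"object","properties":{"motion":{"type":"array"}},"required":["motion"]}

```bash
mkdir -p pics; ls
python3 - <<'E'
from station import manip, cams
import cv2,numpy as np
s=manip.state(); print(s['t'],s['tcp_pos'],s['eef_rot'],s['opening'])
for n in('top','scene'):
    c=cams.capture(n); cv2.imwrite(f'pics/{n}1.png',c['color'][:,:,::-1]); np.savez(f'{n}.npz',**c)
    print(c['intrinsics'],c['R'],c['t'])
E
```

```text
pics
0.0 [ 0.1836486  -0.6489298   0.22153386] [ 9.90505977e-01  1.37466457e-01 -1.70764061e-04 -9.24358742e-04] 0.08712938268437159
[[580.03805722   0.         314.15414418]
 [  0.         580.03805722 235.23513441]
 [  0.           0.           1.        ]] [[ 0.01457494 -0.99977651 -0.0153135 ]
 [-0.99778632 -0.01354869 -0.06510685]
 [ 0.06488482  0.01622853 -0.99776079]] [-0.34825672  0.56400744  1.12351937]
[[497.32893517   0.         319.5787533 ]
 [  0.         497.32893517 240.44790313]
 [  0.           0.           1.        ]] [[-0.73667647 -0.67616343 -0.0105255 ]
 [-0.40451332  0.45308129 -0.79440941]
 [ 0.5419195  -0.58096502 -0.60729145]] [0.19691286 0.44316198 0.39328956]
```

View pics/top1.png

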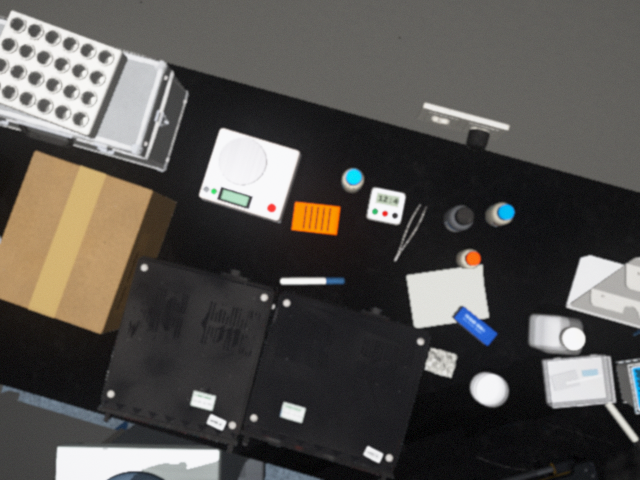

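View pics/scene1.png

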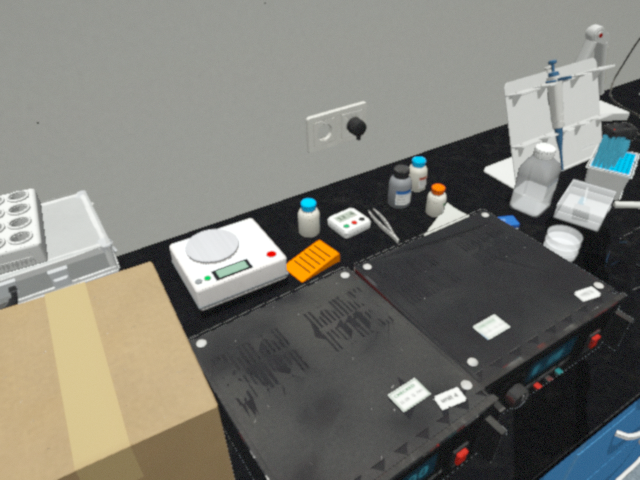

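Top view: balance with the red dot near (271,208), the orange wedge at (292–340, 202–235) with its thin end probably on the left, bottle at (352,180), timer at (386,205), marker at (312,281). The scene view agrees, and shows the black instruments in front of the work.

```bash
cat > h.py <<'E'
import numpy as np,cv2
from scipy.optimize import least_squares
def ray(c,uv,z):
    K,R,t=c['intrinsics'],c['R'],c['t']
    C=-R.T@t; d=(R.T@np.linalg.inv(K)@np.c_[np.atleast_2d(uv),np.ones(len(np.atleast_2d(uv)))].T).T
    return C+d*((z-C[2])/d[:,2])[:,None]
def proj(c,X):
    p=(c['R']@np.atleast_2d(X).T).T+c['t']; p=p@c['intrinsics'].T; return p[:,:2]/p[:,2:]
def masks(c):
    h=cv2.cvtColor(c['color'],cv2.COLOR_RGB2HSV)
    o=cv2.inRange(h,(8,150,100),(22,255,255))
    r=cv2.inRange(h,(0,150,100),(5,255,255))|cv2.inRange(h,(172,150,100),(180,255,255))
    return o,r
def blob(m,near):
    n,l,s,ce=cv2.connectedComponentsWithStats(m)
    i=min([i for i in range(1,n) if s[i,4]>15],key=lambda i:np.hypot(*(ce[i]-near)))
    return (l==i).astype(np.uint8),ce[i],s[i,4]
def T2(p,xy): 
    c,s=np.cos(p[2]),np.sin(p[2]); xy=np.asarray(xy,float); return np.c_[p[0]+c*xy[:,0]-s*xy[:,1],p[1]+s*xy[:,0]+c*xy[:,1]]
def soft(c,pts3):  # antialiased hull mask
    S=8; q=cv2.convexHull(proj(c,pts3).astype(np.float32))[:,0]
    return q
W=[(-.045,.028,0),(-.045,-.028,0),(-.045,.028,.02),(-.045,-.028,.02),(-.035,.028,.02),(-.035,-.028,.02),(.045,.028,.0025),(.045,-.028,.0025),(.045,.028,0),(.045,-.028,0)]
def hullmask(c,p,M,off,sz,S=8):
    M=np.array(M); q=cv2.convexHull(proj(c,np.c_[T2(p,M[:,:2]),M[:,2]]).astype(np.float32))[:,0]
    m=np.zeros((sz*S,sz*S),np.float32); cv2.fillPoly(m,[np.round(((q-off)+.5)*S*16).astype(np.int32)],1,shift=4)
    return cv2.resize(m,(sz,sz),interpolation=cv2.INTER_AREA)
E
python3 - <<'E'
from h import *
from scipy.optimize import minimize
L=lambda n:dict(np.load(n+'.npz'))
c=L('top');s=L('scene')
print('cam',-c['R'].T@c['t'])
for n,k,wn,rn in(('top',c,(316,218),(271,208)),('scene',s,(314,260),(271,254))):
    o,r=masks(k); w,cw,a=blob(o,wn); d,cr,b=blob(r,rn)
    print(n,cw,a,cr,b,'dot',ray(k,cr,.068),'wedge c',ray(k,cw,.01)[0])
    R=cv2.minAreaRect(cv2.findNonZero(w)); print(ray(k,cv2.boxPoints(R),.01)[:,:2].round(4).tolist())
    globals()[n+'w']=w
# joint wedge fit in both views
def cost(p):
    e=0
    for k,w,ce in((c,topw,(316,218)),(s,scenew,(314,260))):
        off=np.array(ce)-40
        e+=np.abs(hullmask(k,p,W,off,80)-w[off[1]:off[1]+80,off[0]:off[0]+80]).sum()
    return e
from itertools import product
p0=ray(c,[(316,218)],.01)[0]
for th in(1.57,-1.57):
    b=min((minimize(cost,[p0[0],p0[1],th+d],method='Nelder-Mead',options=dict(initial_simplex=np.array([[p0[0],p0[1],th+d]]*4)+np.array([[0,0,0],[.01,0,0],[0,.01,0],[0,0,.15]]),xatol=1e-4)) for d in(-.15,0,.15)),key=lambda q:q.fun); print('wedge',b.x,b.fun)
# balance top outline: white
h=cv2.cvtColor(c['color'],cv2.COLOR_RGB2GRAY); m=(h>140).astype(np.uint8); m=cv2.morphologyEx(m,cv2.MORPH_CLOSE,np.ones((15,15)))
w,ce,a=blob(m,(250,175)); R=cv2.minAreaRect(cv2.findNonZero(w)); print('bal',ce,a,R); P=ray(c,cv2.boxPoints(R),.068)[:,:2]; print(P, np.diff(P,axis=0))
for nm,px,z in(('bottle',(352,178),.07),('timer',(386,205),.02),('mk1',(281,281),.007),('mk2',(344,281),.007),('boxcornerL',(143,262),.1),('boxcornerR',(272,290),.1)): print(nm,ray(c,px,z)[0])
cv2.imwrite('pics/crop.png',cv2.resize(np.hstack([c['color'][120:320,190:450]]),None,fx=3,fy=3,interpolation=2)[:,:,::-1])
E
```

```text
cam [ 0.49493537 -0.35877039  1.15239129]
top [315.38761308 217.80932498] 1437 [271.13888889 207.61111111] 36 dot [[ 0.61643991 -0.25942953  0.068     ]] wedge c [ 0.60379212 -0.34212556  0.01      ]
[[0.5786, -0.2924], [0.6388, -0.2983], [0.6291, -0.392], [0.569, -0.3858]]
scene [312.33956619 260.46222887] 1337 [270.93103448 253.65517241] 29 dot [[ 0.6159764  -0.25988581  0.068     ]] wedge c [ 0.60044171 -0.34347646  0.01      ]
[[0.643, -0.3057], [0.6356, -0.4242], [0.5621, -0.3837], [0.5736, -0.2749]]
wedge [ 0.60451783 -0.34304232  1.46681559] 204.21875
wedge [ 0.60402956 -0.34338198 -1.66716845] 459.140625
bal [260.57211664 181.98906535] 7682 ((276.25, 183.25), (142.30247497558594, 76.21087646484375), 18.43494987487793)
[[ 0.63495529 -0.11834943]
 [ 0.7739052  -0.16048671]
 [ 0.69052898 -0.41785265]
 [ 0.55340161 -0.37415192]] [[ 0.1389499  -0.04213728]
 [-0.08337621 -0.25736594]
 [-0.13712737  0.04370073]]
bottle [ 0.67413726 -0.41076341  0.07      ]
timer [ 0.62985529 -0.48027879  0.02      ]
mk1 [ 0.47816255 -0.27611964  0.007     ]
mk2 [ 0.47999689 -0.4001771   0.007     ]
boxcornerL [ 0.51029796 -0.03065405  0.1       ]
boxcornerR [ 0.46305138 -0.26682961  0.1       ]
```

View pics/crop.png

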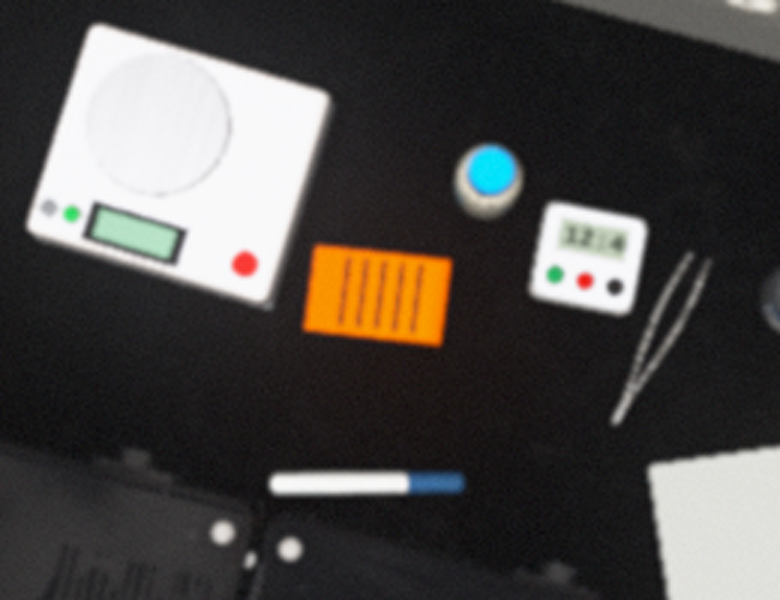

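The crop shows the wedge heel on the right, facing the timer at a gap of about 57 mm. The wedge's axis (yaw 1.467) passes within 3 mm of the short foot under the dot at (0.616, -0.260), so a straight push of about 64 mm is needed. I'll move above the heel with the fingers shut and the closing line along the push.

Request:
servo_tool(
  motion=[
    {"dx":0.03,"dy":-0.0075,"wz":0.03,"fingers":0},
    {"dx":0.075,"dy":-0.019,"wz":0.08,"fingers":0},
    {"dx":0.12,"dy":-0.03,"wz":0.12,"fingers":0},
    {"dx":0.165,"dy":-0.041,"wz":0.16,"fingers":0},
    {"dx":0.21,"dy":-0.0525,"wz":0.2,"fingers":0},
    {"dx":0.255,"dy":-0.064,"wz":0.25,"fingers":0},
    {"dx":0.3,"dy":-0.075,"wz":0.3,"fingers":0},
    {"dx":0.345,"dy":-0.086,"wz":0.34,"fingers":0},
    {"dx":0.39,"dy":-0.0975,"wz":0.38,"fingers":0},
    {"dx":0.43,"dy":-0.107,"wz":0.38,"fingers":0},
  ],
)

```text
validation failed for argument at $.mo...
```

```bash
cat > go.py <<'E'
import sys,numpy as np
from station import manip
from scipy.spatial.transform import Rotation as Ro
s=manip.state(); R=Ro.from_quat(s['eef_rot']).as_matrix()
print(s['t'],s['tcp_pos'].round(4) if hasattr(s['tcp_pos'],'round') else s['tcp_pos'],np.round(s['ft_force'],2),s['opening'])
phi=float(sys.argv[4]) if len(sys.argv)>4 else -.104
X=np.array([np.cos(phi),np.sin(phi),0]);Z=np.array([0,0,-1.]);Y=np.cross(Z,X)
print('d',(R.T@(np.array([float(a) for a in sys.argv[1:4]])-s['tcp_pos'])).round(4),'w',Ro.from_matrix(R.T@np.c_[X,Y,Z]).as_rotvec().round(4))
E
python3 go.py .5973 -.4117 .10
```

```text
0.1 [ 0.1837 -0.649   0.2216] [0.   0.19 0.62] 0.0870660079628333
d [ 0.4626 -0.1154  0.1218] w [-0.0017  0.0004  0.3798]
```

Request:
servo_tool(
  motion=[
    {"dx":0.03,"dy":-0.0075,"dz":0,"wx":0,"wy":0,"wz":0.03,"fingers":0},
    {"dx":0.075,"dy":-0.019,"dz":0,"wx":0,"wy":0,"wz":0.08,"fingers":0},
    {"dx":0.12,"dy":-0.03,"dz":0,"wx":0,"wy":0,"wz":0.12,"fingers":0},
    {"dx":0.165,"dy":-0.041,"dz":0,"wx":0,"wy":0,"wz":0.16,"fingers":0},
    {"dx":0.21,"dy":-0.0525,"dz":0,"wx":0,"wy":0,"wz":0.2,"fingers":0},
    {"dx":0.255,"dy":-0.064,"dz":0,"wx":0,"wy":0,"wz":0.25,"fingers":0},
    {"dx":0.3,"dy":-0.075,"dz":0,"wx":0,"wy":0,"wz":0.3,"fingers":0},
    {"dx":0.345,"dy":-0.086,"dz":0,"wx":0,"wy":0,"wz":0.34,"fingers":0},
    {"dx":0.39,"dy":-0.0975,"dz":0,"wx":0,"wy":0,"wz":0.38,"fingers":0},
    {"dx":0.43,"dy":-0.107,"dz":0,"wx":0,"wy":0,"wz":0.38,"fingers":0},
  ],
)

```text
t: 1.1
tcp_pos: [0.5704, -0.4272, 0.222]
eef_rot: [0.999, -0.052, -0.0, -0.0]
ft_force: [0.1, -1.1, -0.7]
opening: 0.0152
grip_force: 0.0
```

```bash
python3 go.py .5973 -.4117 .04
```

```text
1.1 [ 0.5704 -0.4272  0.222 ] [ 0.13 -1.09 -0.74] 0.01520336589302984
d [ 0.0252 -0.0181  0.182 ] w [-0.0009  0.0005  0.0006]
```

Request:
servo_tool(
  motion=[
    {"dx":0.014,"dy":-0.01,"dz":0.02,"wx":0,"wy":0,"wz":0,"fingers":0},
    {"dx":0.027,"dy":-0.02,"dz":0.06,"wx":0,"wy":0,"wz":0,"fingers":0},
    {"dx":0.027,"dy":-0.02,"dz":0.1,"wx":0,"wy":0,"wz":0,"fingers":0},
    {"dx":0.027,"dy":-0.02,"dz":0.13,"wx":0,"wy":0,"wz":0,"fingers":0},
    {"dx":0.027,"dy":-0.02,"dz":0.15,"wx":0,"wy":0,"wz":0,"fingers":0},
    {"dx":0.027,"dy":-0.02,"dz":0.16,"wx":0,"wy":0,"wz":0,"fingers":0},
    {"dx":0.027,"dy":-0.02,"dz":0.16,"wx":0,"wy":0,"wz":0,"fingers":0},
  ],
)

```text
t: 1.8
tcp_pos: [0.5955, -0.4123, 0.0601]
eef_rot: [0.999, -0.052, -0.002, -0.001]
ft_force: [-0.3, -0.3, 0.0]
opening: 0.0007
grip_force: 0.0
```

```bash
python3 go.py .5973 -.4117 .007
python3 - <<'E'
from station import cams
import cv2
c=cams.capture('top'); cv2.imwrite('pics/t2.png',cv2.resize(c['color'][120:320,190:450],None,fx=3,fy=3)[:,:,::-1])
E
```

```text
1.8 [ 0.5955 -0.4123  0.0601] [-0.32 -0.3   0.03] 0.0006629859193096596
d [ 0.002  -0.0007  0.0531] w [-0.0014  0.0041 -0.001 ]
```

View pics/t2.png

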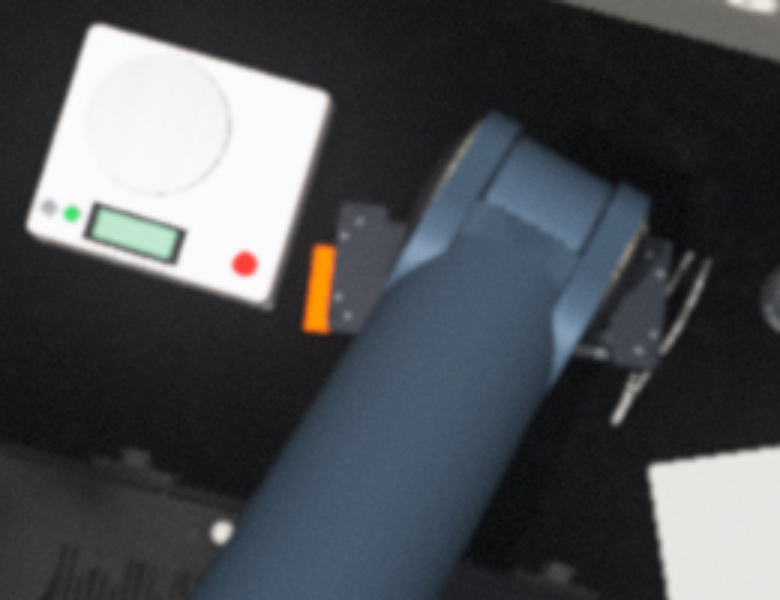

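The arm hides the bottle, but the wedge's thin end (crop 318,290) and the balance are unmoved, and the fingers are behind the heel. Descending.

Request:
servo_tool(
  motion=[
    {"dx":0.002,"dy":0,"dz":0.015,"wx":0,"wy":0,"wz":0,"fingers":0},
    {"dx":0.002,"dy":0,"dz":0.03,"wx":0,"wy":0,"wz":0,"fingers":0},
    {"dx":0.002,"dy":0,"dz":0.045,"wx":0,"wy":0,"wz":0,"fingers":0},
    {"dx":0.002,"dy":0,"dz":0.053,"wx":0,"wy":0,"wz":0,"fingers":0},
    {"dx":0.002,"dy":0,"dz":0.053,"wx":0,"wy":0,"wz":0,"fingers":0},
    {"dx":0.002,"dy":0,"dz":0.053,"wx":0,"wy":0,"wz":0,"fingers":0},
  ],
)

```text
t: 2.45
tcp_pos: [0.5995, -0.4126, 0.0094]
eef_rot: [0.999, -0.052, -0.0, 0.0]
ft_force: [0.1, 0.6, 0.4]
opening: 0.0007
grip_force: 0.0
```

```bash
python3 go.py .6021 -.366 .007
python3 - <<'E'
from station import cams
import cv2
c=cams.capture('scene'); cv2.imwrite('pics/s2.png',cv2.resize(c['color'][180:320,160:420],None,fx=3,fy=3)[:,:,::-1])
E
```

```text
2.45 [ 0.5995 -0.4126  0.0094] [0.12 0.58 0.36] 0.0007314524816169519
d [-0.0022 -0.0467  0.0024] w [ 0.      0.     -0.0002]
```

View pics/s2.png

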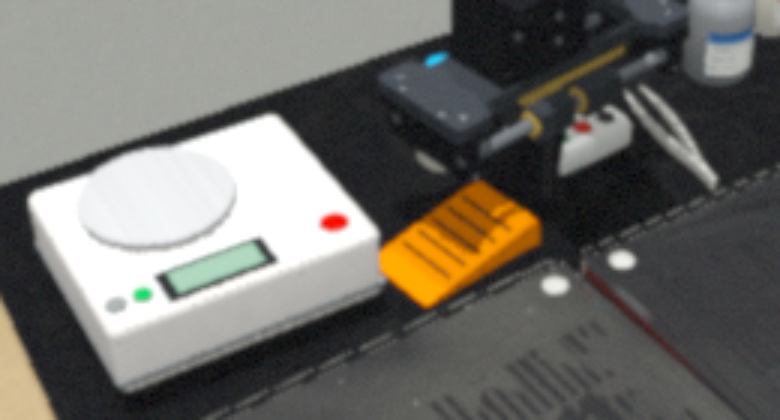

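Fingers stand behind the heel (heel at crop 540,240), and bottle and timer are still upright. Starting the push.

Request:
servo_tool(
  motion=[
    {"dx":-0.002,"dy":-0.004,"dz":0,"wx":0,"wy":0,"wz":0,"fingers":0},
    {"dx":-0.002,"dy":-0.008,"dz":0,"wx":0,"wy":0,"wz":0,"fingers":0},
    {"dx":-0.002,"dy":-0.012,"dz":0,"wx":0,"wy":0,"wz":0,"fingers":0},
    {"dx":-0.002,"dy":-0.016,"dz":0,"wx":0,"wy":0,"wz":0,"fingers":0},
    {"dx":-0.002,"dy":-0.02,"dz":0,"wx":0,"wy":0,"wz":0,"fingers":0},
    {"dx":-0.002,"dy":-0.025,"dz":0,"wx":0,"wy":0,"wz":0,"fingers":0},
    {"dx":-0.002,"dy":-0.03,"dz":0,"wx":0,"wy":0,"wz":0,"fingers":0},
    {"dx":-0.002,"dy":-0.035,"dz":0,"wx":0,"wy":0,"wz":0,"fingers":0},
    {"dx":-0.002,"dy":-0.04,"dz":0,"wx":0,"wy":0,"wz":0,"fingers":0},
    {"dx":-0.002,"dy":-0.04,"dz":0,"wx":0,"wy":0,"wz":0,"fingers":0},
  ],
)

```text
t: 3.5
tcp_pos: [0.6019, -0.371, 0.0095]
eef_rot: [0.999, -0.051, -0.0, -0.001]
ft_force: [-0.7, 0.3, -0.4]
opening: -0.0
grip_force: 0.0
```

```bash
cat > fit.py <<'E'
# wedge pose in scene view by matching the visible orange hull; finger/balance occlusion is limited to inner pixels
from h import *
from station import cams,manip
from scipy.optimize import minimize
import sys
c=cams.capture('scene'); o,_=masks(c)
_,r=masks(c)
d,cr,_b=blob(r,(271,254)); print('dot',ray(c,cr,.068)[0])
x0=np.array([float(a) for a in sys.argv[2:5]])
ctr=proj(c,[[x0[0],x0[1],.01]])[0].astype(int); off=ctr-40
w=o[off[1]:off[1]+80,off[0]:off[0]+80]>0
def cost(p):
    m=hullmask(c,p,W,off,80); return (1-m)[w].sum()*3+m[~w].sum()
b=minimize(cost,x0,method='Nelder-Mead',options=dict(initial_simplex=x0+np.array([[0,0,0],[.008,0,0],[0,.008,0],[0,0,.1]]),xatol=1e-4))
p=b.x; f=ray(c,cr,.068)[0,:2]-p[:2]; C,S=np.cos(p[2]),np.sin(p[2])
print('wedge',p.round(4),b.fun,'foot in wedge',C*f[0]+S*f[1],-S*f[0]+C*f[1])
cv2.imwrite(sys.argv[1],cv2.resize(c['color'][180:320,160:420],None,fx=3,fy=3)[:,:,::-1])
E
python3 go.py .6021 -.366 .007; python3 fit.py pics/s3.png .6075 -.3135 1.467
```

```text
3.5 [ 0.6019 -0.371   0.0095] [-0.71  0.28 -0.43] -2.1912841989533017e-05
d [-0.0003 -0.005   0.0025] w [-0.0012  0.0003  0.0011]
dot [ 0.61634467 -0.26004747  0.068     ]
wedge [ 0.6055 -0.3181  1.4751] 244.296875 foot in wedge 0.058867704549791317 -0.00520093733965553
```

View pics/s3.png

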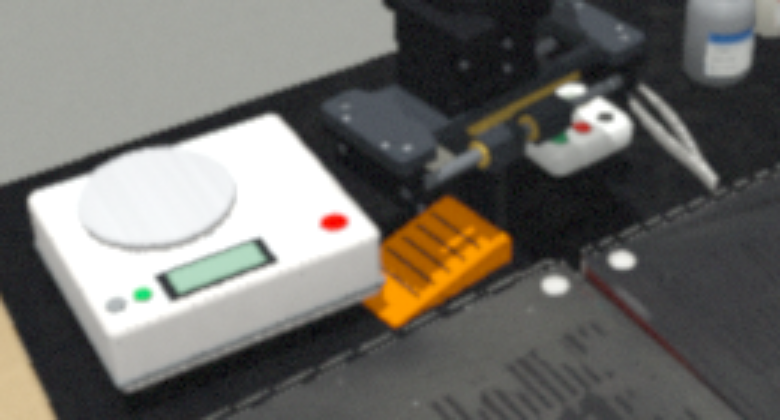

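The wedge is going straight (heel at crop 510,245, thin end now by the case). The foot is at about x=+59 of the wedge, so about 39 mm remain. Pushing on 28 mm.

Request:
servo_tool(
  motion=[
    {"dx":0,"dy":-0.003,"dz":0,"wx":0,"wy":0,"wz":0,"fingers":0},
    {"dx":0,"dy":-0.006,"dz":0,"wx":0,"wy":0,"wz":0,"fingers":0},
    {"dx":0,"dy":-0.01,"dz":0,"wx":0,"wy":0,"wz":0,"fingers":0},
    {"dx":0,"dy":-0.014,"dz":0,"wx":0,"wy":0,"wz":0,"fingers":0},
    {"dx":0,"dy":-0.018,"dz":0,"wx":0,"wy":0,"wz":0,"fingers":0},
    {"dx":0,"dy":-0.021,"dz":0,"wx":0,"wy":0,"wz":0,"fingers":0},
    {"dx":0,"dy":-0.024,"dz":0,"wx":0,"wy":0,"wz":0,"fingers":0},
    {"dx":0,"dy":-0.026,"dz":0,"wx":0,"wy":0,"wz":0,"fingers":0},
    {"dx":0,"dy":-0.028,"dz":0,"wx":0,"wy":0,"wz":0,"fingers":0},
    {"dx":0,"dy":-0.028,"dz":0,"wx":0,"wy":0,"wz":0,"fingers":0},
  ],
)

```text
t: 4.55
tcp_pos: [0.6046, -0.3443, 0.0096]
eef_rot: [0.999, -0.052, 0.0, -0.0]
ft_force: [0.0, -0.3, -0.4]
opening: 0.0006
grip_force: 0.0
```

```bash
python3 go.py .6021 -.366 .007; python3 fit.py pics/s4.png .607 -.290 1.475
```

```text
4.55 [ 0.6046 -0.3443  0.0096] [ 0.01 -0.29 -0.42] 0.0006003188999027365
d [-0.0002  0.0219  0.0026] w [-0.0003 -0.      0.0002]
dot [ 0.61596056 -0.26081696  0.068     ]
wedge [ 0.6078 -0.2908  1.4951] 422.640625 foot in wedge 0.030491180663806385 -0.005896317532804796
```

View pics/s4.png

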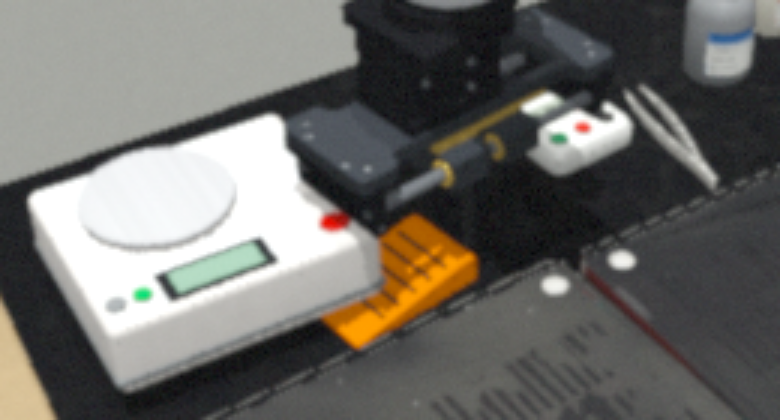

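Wedge is entering under the case (heel at crop 478,265), foot at about x=+31, no snug force yet. Pushing 8 mm, then fine steps while watching the force.

Request:
servo_tool(
  motion=[
    {"dx":0,"dy":-0.002,"dz":0,"wx":0,"wy":0,"wz":0,"fingers":0},
    {"dx":0,"dy":-0.004,"dz":0,"wx":0,"wy":0,"wz":0,"fingers":0},
    {"dx":0,"dy":-0.006,"dz":0,"wx":0,"wy":0,"wz":0,"fingers":0},
    {"dx":0,"dy":-0.008,"dz":0,"wx":0,"wy":0,"wz":0,"fingers":0},
    {"dx":0,"dy":-0.008,"dz":0,"wx":0,"wy":0,"wz":0,"fingers":0},
  ],
)

```text
t: 5.1
tcp_pos: [0.6054, -0.3363, 0.0096]
eef_rot: [0.999, -0.052, 0.0, -0.0]
ft_force: [0.5, -0.5, 0.5]
opening: 0.0002
grip_force: 0.0
```

Request:
servo_tool(
  motion=[
    {"dx":0,"dy":-0.0005,"dz":0,"wx":0,"wy":0,"wz":0,"fingers":0},
    {"dx":0,"dy":-0.001,"dz":0,"wx":0,"wy":0,"wz":0,"fingers":0},
    {"dx":0,"dy":-0.0015,"dz":0,"wx":0,"wy":0,"wz":0,"fingers":0},
  ],
)

```text
t: 5.4
tcp_pos: [0.6054, -0.3355, 0.0096]
eef_rot: [0.999, -0.052, 0.0, 0.0]
ft_force: [-0.1, -0.5, 0.6]
opening: 0.0003
grip_force: 0.6
```

```bash
python3 go.py .6021 -.366 .007; python3 fit.py pics/s5.png .608 -.281 1.48
```

```text
5.4 [ 0.6054 -0.3355  0.0096] [-0.05 -0.51  0.62] 0.0003330128535132269
d [-0.0001  0.0306  0.0026] w [ 0.0004 -0.0001 -0.0004]
dot [ 0.19779131 -0.15673349  0.068     ]
wedge [ 0.6082 -0.2826  1.4877] 505.125 foot in wedge 0.09141982280104782 0.4194130654871093
```

Request:
servo_tool(
  motion=[
    {"dx":0,"dy":-0.0005,"dz":0,"wx":0,"wy":0,"wz":0,"fingers":0},
    {"dx":0,"dy":-0.001,"dz":0,"wx":0,"wy":0,"wz":0,"fingers":0},
    {"dx":0,"dy":-0.0015,"dz":0,"wx":0,"wy":0,"wz":0,"fingers":0},
  ],
)

```text
t: 5.75
tcp_pos: [0.6055, -0.3345, 0.0096]
eef_rot: [0.999, -0.052, 0.0, 0.0]
ft_force: [-0.1, -3.0, -0.8]
opening: 0.0005
grip_force: 1.3
```

Request:
servo_tool(
  motion=[
    {"dx":0,"dy":-0.0005,"dz":0,"wx":0,"wy":0,"wz":0,"fingers":0},
    {"dx":0,"dy":-0.001,"dz":0,"wx":0,"wy":0,"wz":0,"fingers":0},
    {"dx":0,"dy":-0.0015,"dz":0,"wx":0,"wy":0,"wz":0,"fingers":0},
  ],
)

```text
t: 6.05
tcp_pos: [0.6055, -0.3333, 0.0096]
eef_rot: [0.999, -0.052, 0.0, 0.001]
ft_force: [-0.6, -4.1, -0.4]
opening: 0.0004
grip_force: 2.2
```

Force rose from 0.5 to 4 N, so the wedge is snug, at x≈+20–21. Back off and rise.

Request:
servo_tool(
  motion=[
    {"dx":0,"dy":0.004,"dz":0,"wx":0,"wy":0,"wz":0,"fingers":0},
    {"dx":0,"dy":0.012,"dz":0,"wx":0,"wy":0,"wz":0,"fingers":0},
    {"dx":0,"dy":0.014,"dz":-0.01,"wx":0,"wy":0,"wz":0,"fingers":0},
    {"dx":0,"dy":0.014,"dz":-0.04,"wx":0,"wy":0,"wz":0,"fingers":0},
    {"dx":0,"dy":0.014,"dz":-0.08,"wx":0,"wy":0,"wz":0,"fingers":0},
    {"dx":0,"dy":0.014,"dz":-0.11,"wx":0,"wy":0,"wz":0,"fingers":0},
    {"dx":0,"dy":0.014,"dz":-0.12,"wx":0,"wy":0,"wz":0,"fingers":0},
    {"dx":0,"dy":0.014,"dz":-0.12,"wx":0,"wy":0,"wz":0,"fingers":0},
  ],
)

```text
t: 6.85
tcp_pos: [0.6054, -0.3465, 0.1319]
eef_rot: [0.999, -0.052, 0.002, 0.001]
ft_force: [0.3, -0.1, 0.4]
opening: 0.0002
grip_force: 0.0
```

```bash
python3 go.py .616 -.2597 .085; python3 fit.py pics/s6.png .608 -.281 1.48
```

```text
6.85 [ 0.6054 -0.3465  0.1319] [ 0.29 -0.11  0.41] 0.000231226629061305
d [ 0.0013 -0.0875  0.0468] w [ 0.001  -0.0038 -0.0001]
dot [ 0.61677352 -0.25991652  0.068     ]
wedge [ 0.6091 -0.2809  1.4608] 497.21875 foot in wedge 0.02171909282581925 -0.0053673194293751385
```

View pics/s6.png

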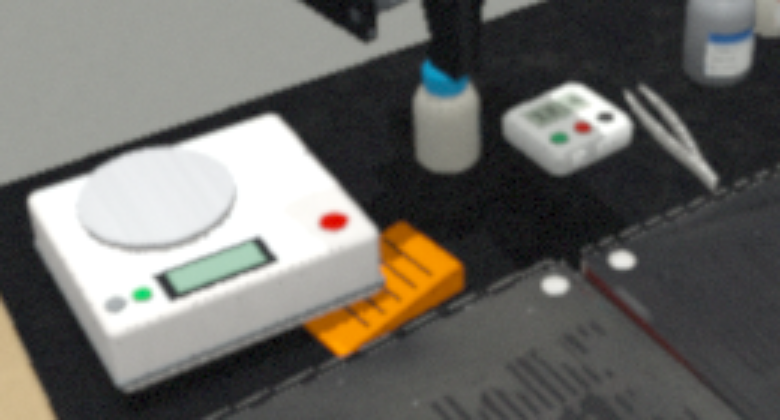

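Wedge is under the corner (heel at crop 463,275), foot at about x=+21.7, balance unmoved with the dot at crop (334,222), bystanders untouched. Moving over the dot.

Request:
servo_tool(
  motion=[
    {"dx":0,"dy":-0.02,"dz":0,"wx":0,"wy":0,"wz":0,"fingers":0},
    {"dx":0.001,"dy":-0.05,"dz":0,"wx":0,"wy":0,"wz":0,"fingers":0},
    {"dx":0.001,"dy":-0.075,"dz":0.01,"wx":0,"wy":0,"wz":0,"fingers":0},
    {"dx":0.001,"dy":-0.087,"dz":0.025,"wx":0,"wy":0,"wz":0,"fingers":0},
    {"dx":0.001,"dy":-0.087,"dz":0.04,"wx":0,"wy":0,"wz":0,"fingers":0},
    {"dx":0.001,"dy":-0.087,"dz":0.046,"wx":0,"wy":0,"wz":0,"fingers":0},
    {"dx":0.001,"dy":-0.087,"dz":0.05,"wx":0,"wy":0,"wz":0,"fingers":0},
    {"dx":0.001,"dy":-0.087,"dz":0.05,"wx":0,"wy":0,"wz":0,"fingers":0},
    {"dx":0.001,"dy":-0.087,"dz":0.05,"wx":0,"wy":0,"wz":0,"fingers":0},
  ],
)

```text
t: 7.8
tcp_pos: [0.6145, -0.2609, 0.0799]
eef_rot: [0.999, -0.053, 0.0, 0.0]
ft_force: [-0.3, 0.5, -0.3]
opening: 0.0004
grip_force: 0.0
```

```bash
python3 go.py .616 -.2597 .068
```

```text
7.8 [ 0.6145 -0.2609  0.0799] [-0.27  0.54 -0.27] 0.0003868346974358288
d [ 0.0014 -0.0013  0.0119] w [ 0.0005 -0.0007 -0.0016]
```

Request:
servo_tool(
  motion=[
    {"dx":0.001,"dy":-0.001,"dz":0.004,"wx":0,"wy":0,"wz":0,"fingers":0},
    {"dx":0.001,"dy":-0.001,"dz":0.008,"wx":0,"wy":0,"wz":0,"fingers":0},
    {"dx":0.001,"dy":-0.001,"dz":0.01,"wx":0,"wy":0,"wz":0,"fingers":0},
    {"dx":0.001,"dy":-0.001,"dz":0.01,"wx":0,"wy":0,"wz":0,"fingers":0},
  ],
)

```text
t: 8.2
tcp_pos: [0.6152, -0.2588, 0.0691]
eef_rot: [0.999, -0.052, -0.0, -0.0]
ft_force: [1.3, -0.7, 0.0]
opening: 0.0004
grip_force: 0.0
```

Request:
servo_tool(
  motion=[
    {"dx":0,"dy":0,"dz":0.0005,"wx":0,"wy":0,"wz":0,"fingers":0},
    {"dx":0,"dy":0,"dz":0.001,"wx":0,"wy":0,"wz":0,"fingers":0},
    {"dx":0,"dy":0,"dz":0.001,"wx":0,"wy":0,"wz":0,"fingers":0},
  ],
)

```text
t: 8.5
tcp_pos: [0.6155, -0.2589, 0.0686]
eef_rot: [0.999, -0.052, 0.0, 0.0]
ft_force: [-0.5, -0.9, -0.2]
opening: 0.0002
grip_force: 0.0
```

Request:
servo_tool(
  motion=[
    {"dx":0,"dy":0,"dz":0.0005,"wx":0,"wy":0,"wz":0,"fingers":0},
    {"dx":0,"dy":0,"dz":0.001,"wx":0,"wy":0,"wz":0,"fingers":0},
    {"dx":0,"dy":0,"dz":0.001,"wx":0,"wy":0,"wz":0,"fingers":0},
  ],
)

```text
t: 8.8
tcp_pos: [0.6156, -0.259, 0.068]
eef_rot: [0.999, -0.052, 0.0, 0.0]
ft_force: [-0.7, 0.4, 3.3]
opening: 0.0006
grip_force: 1.5
```

Contact at z = 0.068, so the corner is level. Pressing on in half-millimetre steps.

Request:
servo_tool(
  motion=[
    {"dx":0,"dy":0,"dz":0.0005,"wx":0,"wy":0,"wz":0,"fingers":0},
    {"dx":0,"dy":0,"dz":0.001,"wx":0,"wy":0,"wz":0,"fingers":0},
    {"dx":0,"dy":0,"dz":0.001,"wx":0,"wy":0,"wz":0,"fingers":0},
  ],
)

```text
t: 9.1
tcp_pos: [0.6156, -0.259, 0.0679]
eef_rot: [0.999, -0.052, 0.0, 0.0]
ft_force: [-3.6, 0.5, 7.6]
opening: 0.0008
grip_force: 4.0
```

Request:
servo_tool(
  motion=[
    {"dx":0,"dy":0,"dz":0.0005,"wx":0,"wy":0,"wz":0,"fingers":0},
    {"dx":0,"dy":0,"dz":0.0007,"wx":0,"wy":0,"wz":0,"fingers":0},
    {"dx":0,"dy":0,"dz":0.0007,"wx":0,"wy":0,"wz":0,"fingers":0},
    {"dx":0,"dy":0,"dz":0.0007,"wx":0,"wy":0,"wz":0,"fingers":0},
    {"dx":0,"dy":0,"dz":0.0007,"wx":0,"wy":0,"wz":0,"fingers":0},
    {"dx":0,"dy":0,"dz":0.0007,"wx":0,"wy":0,"wz":0,"fingers":0},
  ],
)

```text
t: 9.7
tcp_pos: [0.6155, -0.259, 0.0678]
eef_rot: [0.999, -0.052, 0.0, 0.0]
ft_force: [-4.8, 1.5, 10.8]
opening: 0.0002
grip_force: 5.6
```

Holds 10.8 N with the corner at 67.8 mm. Let go, move clear and check.

Request:
servo_tool(
  motion=[
    {"dx":0,"dy":0,"dz":-0.001,"wx":0,"wy":0,"wz":0,"fingers":0},
    {"dx":0,"dy":0,"dz":-0.004,"wx":0,"wy":0,"wz":0,"fingers":0},
    {"dx":0,"dy":0,"dz":-0.01,"wx":0,"wy":0,"wz":0,"fingers":0},
    {"dx":0,"dy":0,"dz":-0.04,"wx":0,"wy":0,"wz":0,"fingers":0},
    {"dx":0,"dy":0,"dz":-0.08,"wx":0,"wy":0,"wz":0,"fingers":0},
    {"dx":0,"dy":0.03,"dz":-0.11,"wx":0,"wy":0,"wz":0,"fingers":0},
    {"dx":0,"dy":0.07,"dz":-0.13,"wx":0,"wy":0,"wz":0,"fingers":0},
    {"dx":0,"dy":0.09,"dz":-0.13,"wx":0,"wy":0,"wz":0,"fingers":0},
    {"dx":0,"dy":0.09,"dz":-0.13,"wx":0,"wy":0,"wz":0,"fingers":0},
    {"dx":0,"dy":0.09,"dz":-0.13,"wx":0,"wy":0,"wz":0,"fingers":0},
  ],
)

```text
t: 10.7
tcp_pos: [0.6054, -0.3474, 0.194]
eef_rot: [0.999, -0.052, -0.001, -0.001]
ft_force: [0.8, 0.0, 0.2]
opening: 0.0005
grip_force: 0.0
```

```bash
python3 go.py .616 -.2597 .085; python3 fit.py pics/s7.png .609 -.281 1.461
```

```text
10.7 [ 0.6054 -0.3474  0.194 ] [0.82 0.04 0.16] 0.0005119652537606443
d [ 0.0016 -0.0881  0.1092] w [-0.0023  0.0025 -0.0004]
dot [ 0.61677352 -0.25991652  0.068     ]
wedge [ 0.6093 -0.2814  1.4517] 500.4375 foot in wedge 0.022232476901602752 -0.004892234461966773
```

View pics/s7.png

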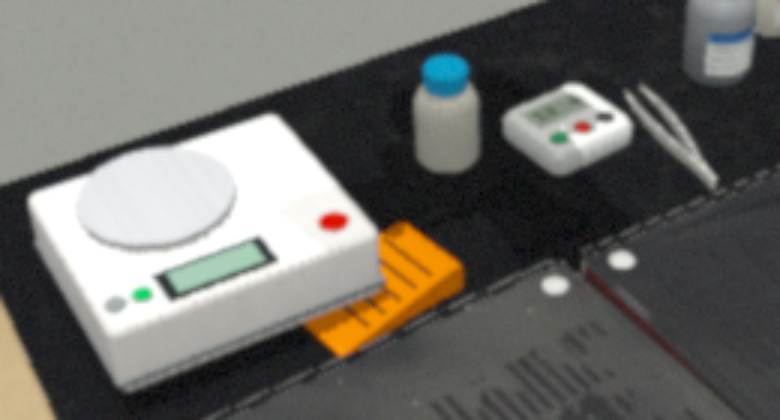

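Nothing moved: dot still at crop (334,222), wedge heel at (463,275), bystanders in place, arm clear. Handing in.

```bash
python3 -c "
from station import manip
print(manip.hand_in())"
```

```text
the job is handed in; nothing more can be done
None
```

The wedge is snug under the short foot, about 20–22 mm from its centre by my measurement. The corner held level at 67.8 mm under a 10.8 N press, nothing else visibly moved, and the job is handed in (no verdict was returned).

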